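# Check a gluing jig with a spacer blade

### The job

Before the class glues its 10 mm plywood, check the sprung gluing jig: of the three metal spacer blades hanging in the rack take the one of middle thickness (10 mm) and slide it, held upright, down into the middle of the gap between the two sprung jaws. It should go in with a light drag as the jaws give way; without forcing it, bring it down until its rounded foot reaches the base of the jig, then let go and leave it standing there, gripped by the jaws.

Things in the scene. Friction and masses are not known exactly. Their poses are not given: they have to be found in the camera images.
- blade: The blade to use: T-shaped aluminium plate 10 mm thick, 115 mm tall, about 0.16 kg, hanging upright in the rack. Lower part 40 mm wide, 75 mm long, rounded foot edge; above it the head, 70 mm wide, 40 mm high, to be gripped across its thickness. Origin: middle of the foot edge at its very bottom; z up, x along the width, y through the thickness.
- rack: Fixed plywood rack, 100 x 262 mm, origin under its centre. Three blades of one outline hang by their head's shoulders on two rails (along y, 50 mm apart, tops 90 mm above the table), 75 mm apart in any order: 5 mm thick (loose in the jig), 10 mm (right) and 22 mm (cannot enter). Pins 7 mm high on the rails between them. Head tops 130 mm above the table.
- jig: Fixed gluing jig, wooden. Origin: on the table, below the middle of the gap; x along the gap (the blade's width goes along it, either way round), y across. Two jaws 90 mm long, their faces at y = -3 and +3 mm at rest; gap open at the top and ends; tops 65 mm above the table, the upper 18 mm flared to a mouth 24 mm wide. Floor of the gap: base plate, 15 mm above the table; plate 120 x 146 mm.
- jaw (a joint): Travel of the jig's jaws: linked, both move apart equally, each by this value: 0 m at rest (gap 6 mm), stop at 0.0075 (gap 21 mm). Springs: 4 N at rest plus 0.4 N per mm, shared by both jaws. With the 10 mm blade in it reads 0.002 or more, and the blade feels a drag of about 3 to 7 N; more than about 12 N means that the foot stands on the base, or is caught on a jaw.
Things that resemble listed ones, but are neither listed nor needed, are in the scene too. Several things have the shape of the jig; the one meant has the colours described above.

How it is judged:
By the outcome, as a careful person would: the job done as asked, in the order asked, and still so for the second after the job is handed in, with the robot touching nothing.
It also fails if it takes over 40 s, if anything falls off the work surface, if the arm or the gripper's body presses on something with over 40 N, if the wrist force passes 120 N, or if a joint passes its speed limit or range.

### The arm

A 6-joint arm with a two-finger parallel gripper is mounted at the origin on the work surface. World frame = base frame: x ahead of the robot, y to its left, z up, the work surface at z = 0. Lengths are in m, angles in rad, forces in N, time in s.
With the tool pointing down it reaches from about 0.4 to 0.925 m from the base axis. Payload 12.5 kg.
Tool frame: the origin (TCP) lies midway between the tips of the shut fingers; the grasp point (between the pads) lies 19 mm behind it (env.grip_depth is the x of the grasp point in the tool frame, in m); x points along the fingers, y is the direction in which the jaws open and shut, and the axes are right-handed (so a half turn about x gives the same grasp; the last joint's range is limited). The gripper opens to 95 mm and grips with 3 to 60 N. Pads are 20 mm wide; open, the fingers measure 119 mm over their backs; the gripper's body (75 mm by 180 mm) begins 59 mm behind the grasp point.
Start: joints at [-1.423, 0.491, 1.559, -0, 1.092, -0.106], TCP at [0.157, -0.605, 0.215] pointing down, gripper open.
Joint ranges: [-3.1, 3.1], [-0.84, 2.19], [0.05, 2.79], [-1.13, 4.28], [0.06, 2.93], [-2.69, 2.69]. Speed limits (rad/s): [2.22, 2.22, 2.79, 3.14, 3.14, 3.14].

### API

Orientations are given as [roll, pitch, yaw] about the fixed x, y, z axes, in that order (R = Rz(yaw) Ry(pitch) Rx(roll)).
In Python, from station import env, camera, get_calibration gives the robot as it stands.
- The arm moves only by the shell command python3 -m inch 'ROWS'. ROWS is JSON, a list that holds one entry, the list of rows, each a list of 5 numbers: the shift along the tool's x, y, z in mm, then the turn about the tool's x in degrees, then the closure, from -1 (fully open) to 1 (shut), so that 0 is half open. A call has exactly 5 rows; each row is the pose to reach, as a shift and turn from the pose commanded when the call began, along the tool's axes at that moment; what a row does not reach only later rows make up. A row lasts 1/12 s, in which the tool goes at most 41.7 mm and 7.16 degrees, less where a joint would pass 70% of its speed; a pose out of reach is approached as far as the arm can. A call with a gripper value outside its range is refused whole. The fingers move at their own pace and stop on an object; the grip force is fixed at half the most. Time passes only in rows, so rows that repeat a pose let the fingers close, or fill a call up. It gives the time, the measured TCP pose, the force and the opening at its end, in the units of the state.
- env.read_state(): the state, without advancing time (a new reading comes with each control period).
- camera(name): name is "scene" or "side" or "wrist"; returns the picture (480x640x3 uint8, red, green, blue); there is no depth.
- get_calibration(name): a dict with "intrinsics" (3x3 intrinsics, pixels), "view" (4x4, takes a point from world to camera coordinates); the wrist camera has in their place "hand_eye" (4x4, takes a point from camera to tool coordinates, whose origin is the TCP and whose axes are the tool frame's). Camera axes: x right, y up, looking along -z (the intrinsics and any distortion apply to the point x, -y, -z); pixel columns grow to the right and rows downward; lengths in m; the calibration is good to about 2 mm. A picture is of the moment at which its call begins: read the wrist's pose just before it. get_calibration takes no time and is no camera call.
- env.close_job(): hands the job in, once; it reports no verdict.
The state is a dict: "clock": time; "joint_positions": joint angles; "dq": joint speeds; "effort": joint torques, N m; "tool_pos": TCP position; "eef_rot": TCP orientation; "contact_force": force on the tool from outside, world axes, zero at the start; "wrist_torque": the same for the moment, N m; "opening": opening from 0.0 (shut) to 1.0 (fully open).
Only numpy, scipy, OpenCV 4.12 (cv2) and the standard library are available. Lean on these libraries where they do the work, as an engineer would, in place of code of your own. Each camera call takes 0.05 s, during which the arm holds its last target. There are 200 camera calls.

## Working session

There is one attempt and no reset: what is moved stays moved. The work goes in short steps, Python scripts to look and compute and a shell command to move; the robot and the scene stay as the last step left them, time stands still between calls to the robot, and variables do not carry over. Pictures are saved under pics/ and viewed, about 8 in all and at most 12, crops included, and the job is handed in when it is done.

```bash
mkdir -p pics; cat > h.py <<'E'
import numpy as np, cv2
from station import env, camera, get_calibration
from scipy.spatial.transform import Rotation as R
def tool(s):
    T=np.eye(4);T[:3,:3]=R.from_euler('xyz',s['eef_rot']).as_matrix();T[:3,3]=s['tool_pos'];return T
def shot(n,f):
    s=env.read_state();im=camera(n);cv2.imwrite('pics/'+f,im[:,:,::-1]);return s,im
def cam(n,s=None):
    c=get_calibration(n);K=np.array(c['intrinsics'])
    W=np.linalg.inv(np.array(c['view'])) if 'view' in c else tool(s)@np.array(c['hand_eye'])
    return K,W,c
def ray(n,px,z,s=None):
    K,W,c=cam(n,s);d=np.linalg.inv(K)@np.array([px[0],px[1],1.]);d=W[:3,:3]@np.array([d[0],-d[1],-d[2]])
    o=W[:3,3];return o+d*(z-o[2])/d[2]
def proj(n,p,s=None):
    K,W,c=cam(n,s);q=np.linalg.inv(W)@np.r_[p,1];q=K@np.array([q[0],-q[1],-q[2]]);return q[:2]/q[2]
E
python3 - <<'E'
from h import *
print(env.read_state()); print(env.grip_depth)
for n in("scene","side","wrist"): print(n,get_calibration(n))
s,a=shot("scene","a.png"); s,b=shot("side","b.png"); s,b=shot("wrist","c.png")
E
```

```text
{'clock': 0.0, 'joint_positions': array([-1.42255194e+00,  4.91585073e-01,  1.55948529e+00, -1.61902185e-05,
        1.09165593e+00, -1.05601067e-01]), 'dq': array([-1.94744904e-03,  1.82897424e-03,  1.18562657e-03,  6.37423158e-05,
       -1.18740919e-03, -7.49364018e-04]), 'effort': array([-2.19605492e-03, -6.12654305e+01, -2.58188635e+01,  6.91383239e-02,
        4.80959541e-02, -8.72404007e-05]), 'tool_pos': array([ 0.15693544, -0.60471806,  0.21403354]), 'eef_rot': array([-1.66373214,  1.5696626 ,  1.73171344]), 'contact_force': array([ 0.50172811,  0.12522042, -0.05111063]), 'wrist_torque': array([0.03460949, 0.00282106, 0.04075128]), 'opening': 0.9971673939816942}
-0.0188
scene {'intrinsics': array([[610.74982577,   0.        , 314.69695407],
       [  0.        , 610.74982577, 237.31328514],
       [  0.        ,   0.        ,   1.        ]]), 'view': array([[-7.80269683e-01,  6.25442447e-01,  9.83980317e-04,
         3.31772015e-01],
       [-4.40949062e-01, -5.51219640e-01,  7.08322549e-01,
         1.76606861e-01],
       [ 4.43557377e-01,  5.52248725e-01,  7.05888234e-01,
[... 468 characters left out ...]
      [-4.49225287e-01,  7.50997526e-01,  4.83941481e-01,
        -9.24236932e-01],
       [ 0.00000000e+00,  0.00000000e+00,  0.00000000e+00,
         1.00000000e+00]])}
wrist {'intrinsics': array([[381.17424811,   0.        , 317.16184858],
       [  0.        , 381.17424811, 235.53360072],
       [  0.        ,   0.        ,   1.        ]]), 'hand_eye': array([[ 7.86582498e-04,  2.51733155e-01, -9.67796363e-01,
        -1.70474840e-01],
       [ 9.99999267e-01,  6.93129913e-04,  9.93045374e-04,
        -9.37609921e-05],
       [ 9.20791054e-04, -9.67796434e-01, -2.51732425e-01,
        -7.03193737e-02],
       [ 0.00000000e+00,  0.00000000e+00,  0.00000000e+00,
         1.00000000e+00]])}
```

View pics/a.png

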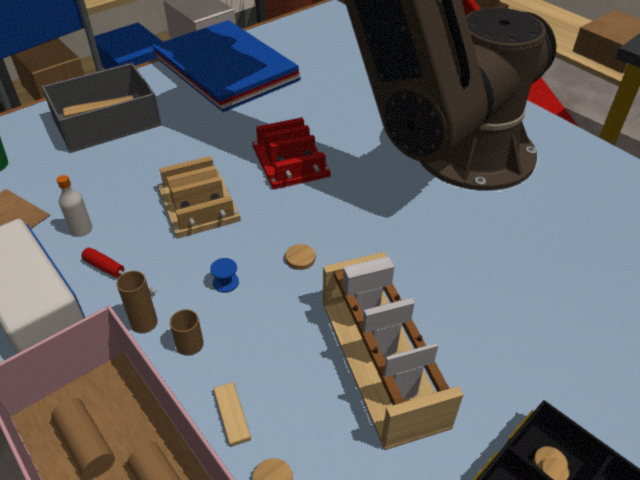

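View pics/b.png

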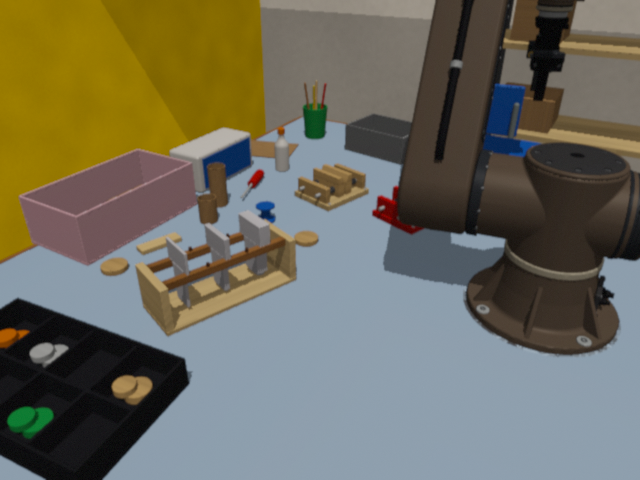

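The scene view shows the three blades hanging in the rack: thick at (368,275), medium at (388,318) and thin at (411,360). Two jig-shaped things are present, a wooden one at (198,197) and a red decoy at (290,152). I choose the medium blade and the wooden jig, and will check both in a close crop.

```bash
python3 - <<'E'
from h import *
a=cv2.imread('pics/a.png')
r=cv2.resize(a[250:400,320:450],None,fx=4,fy=4,interpolation=cv2.INTER_CUBIC)[:600,:400+0]
j=cv2.resize(a[150:240,155:245],None,fx=4.4,fy=4.4,interpolation=cv2.INTER_CUBIC)
o=np.zeros((600,800,3),np.uint8);o[:,:400]=r[:600,:400];o[:j.shape[0],402:402+j.shape[1]]=j[:,:398]
cv2.imwrite('pics/d.png',o)
g=cv2.cvtColor(a,cv2.COLOR_BGR2HSV)
# grey blades: low saturation within rack
m=((g[...,1]<45)&(g[...,2]>90)).astype(np.uint8);m[:250]=0;m[410:]=0;m[:,:325]=0;m[:,445:]=0
n,l,st,c=cv2.connectedComponentsWithStats(m)
for i in range(1,n):
  if st[i,4]>40: print(st[i],c[i])
for nm,px,z in(("thick",(368,268),.13),("mid",(388,309),.13),("thin",(411,354),.13),("jig",(198,190),.065)):print(nm,ray("scene",px,z))
# rough side
for nm,px,z in(("thick",(254,216),.13),("mid",(217,229),.13),("thin",(178,243),.13),("jig",(331,178),.065)):print(nm,ray("side",px,z))
E
```

```text
[ 325  251  120  147 4039] [387.95518693 316.19064125]
thick [0.47677217 0.18500891 0.13      ]
mid [0.50560934 0.25632672 0.13      ]
thin [0.53248522 0.32614575 0.13      ]
jig [ 0.54389846 -0.18380304  0.065     ]
thick [0.47751398 0.17713735 0.13      ]
mid [0.50336371 0.24861598 0.13      ]
thin [0.52755019 0.31807749 0.13      ]
jig [ 0.51339742 -0.17489299  0.065     ]
```

View pics/d.png

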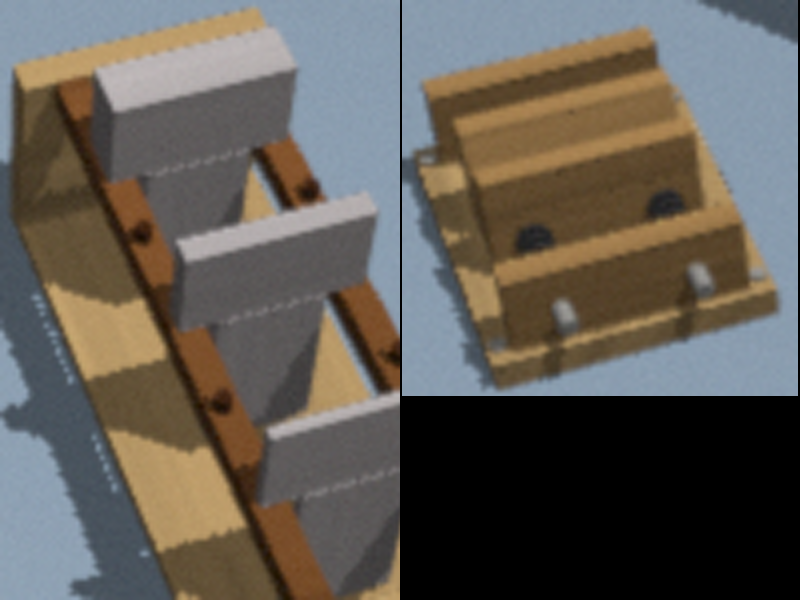

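View pics/c.png

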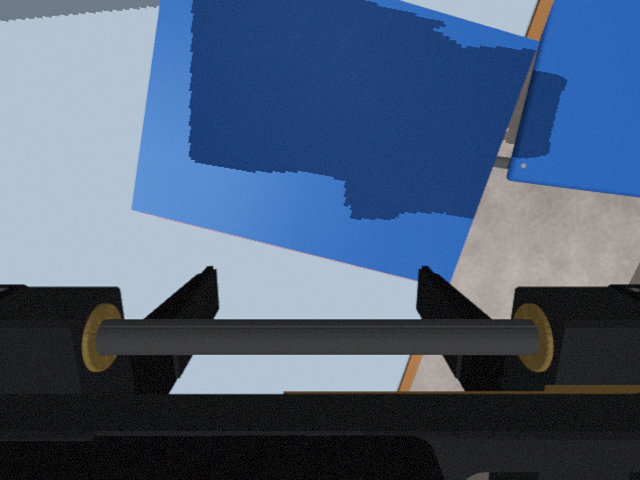

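The close crop confirms it: the top blade (22 mm) is clearly thick, the middle one medium and the lowest one thin, and the wooden jig's gap runs left-right between the inner jaws. In the wrist picture the fingers cover the rows below about 270.

```bash
cat >> h.py <<'E'
def goal(p,ydir=None,s=None):
    s=s or env.read_state();T=tool(s);print('tool x,y,z:',*[T[:3,i].round(3) for i in range(3)],'pos',T[:3,3].round(4))
    print('shift mm',((T[:3,:3].T@(np.array(p)-T[:3,3]))*1e3).round(1))
    if ydir is not None:
        d=T[:3,:3].T@np.r_[ydir,0];t=np.degrees(np.arctan2(d[2],d[1]));print('turn',((t+90)%180-90).round(2))
E
python3 - <<'E'
from h import *
goal([.50,-.2,.30],[.353,.936])
E
```

```text
tool x,y,z: [-0.     0.001 -1.   ] [ 0.251 -0.968 -0.001] [-0.968 -0.251 -0.   ] pos [ 0.1569 -0.6048  0.2142]
shift mm [ -85.5 -305.8 -433.8]
turn 35.21
```

```bash
python3 -m inch '[[[-85,-60,-80,7,-1],[-85,-90,-120,14,-1],[-85,-120,-160,21,-1],[-85,-150,-200,28,-1],[-85,-180,-240,35,-1]]]'; python3 - <<'E'
from h import *
goal([.50,-.2,.30],[.353,.936]); print(env.read_state()['joint_positions'].round(2))
E
```

```text
clock: 0.57
tool_pos: [0.276, -0.4554, 0.2861]
eef_rot: [2.404, 1.57, -1.097]
contact_force: [0.2, -0.8, -1.1]
opening: 0.998
tool x,y,z: [ 0.    -0.001 -1.   ] [-0.352 -0.936  0.001] [-0.936  0.352 -0.001] pos [ 0.276  -0.4554  0.2861]
shift mm [ -14.  -317.8 -119.9]
turn 0.08
[-1.15  0.29  1.69  0.    1.17  0.78]
```

```bash
python3 -m inch '[[[-10,-40,-14,0,-1],[-10,-80,-28,0,-1],[-10,-120,-42,0,-1],[-10,-160,-56,0,-1],[-10,-195,-70,0,-1]]]';python3 -m inch '[[[0,-40,-15,0,-1],[0,-80,-30,0,-1],[0,-110,-45,0,-1],[0,-110,-45,0,-1],[0,-110,-45,0,-1]]]'; python3 - <<'E'
from h import *
goal([.50,-.2,.30],[.353,.936]); s,im=shot("wrist","e.png"); print(proj("wrist",[.54,-.18,.065],s))
E
```

```text
clock: 0.98
tool_pos: [0.409, -0.2961, 0.2954]
eef_rot: [2.415, 1.571, -1.08]
contact_force: [0.4, -0.9, 0.7]
opening: 0.999
clock: 1.4
tool_pos: [0.4892, -0.209, 0.2948]
eef_rot: [0.071, 1.57, 2.864]
contact_force: [0.0, 0.0, 0.5]
opening: 0.998
tool x,y,z: [-0.001  0.    -1.   ] [-0.342 -0.94   0.   ] [-0.94   0.342  0.001] pos [ 0.4892 -0.209   0.2948]
shift mm [ -5.2 -12.1  -7.1]
turn 0.64
[274.32886762 168.46266275]
```

View pics/e.png

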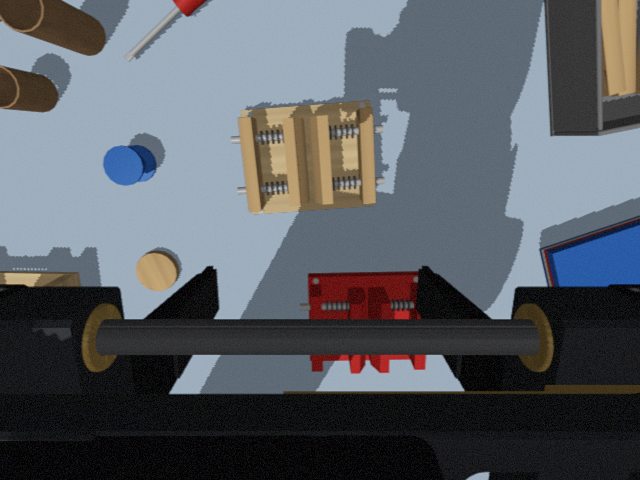

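The wrist view shows the wooden jig centred at about (309,157), its gap running top to bottom near column 309 with about 4° of tilt. The red decoy is at (365,320). I'll take a crop for the jaw edges.

```bash
python3 - <<'E'
from h import *
a=cv2.imread('pics/e.png')
o=cv2.resize(a[95:220,230:390],None,fx=4.8,fy=4.8,interpolation=cv2.INTER_CUBIC)
cv2.imwrite('pics/f.png',o)
E
```

```text
(no output)
```

View pics/f.png

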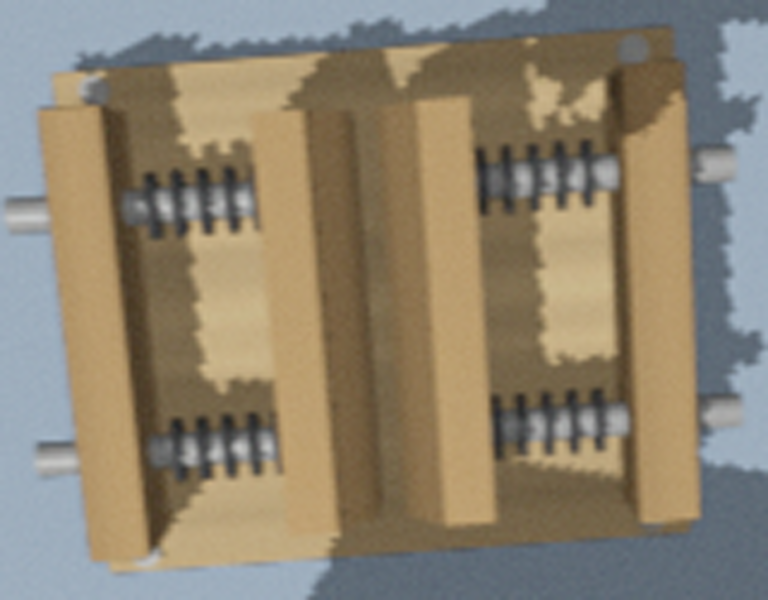

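The crop shows the jaw tops clearly: left inner edge (304,108)–(338,530), right inner edge (418,98)–(446,522).

```bash
python3 - <<'E'
from h import *
s=env.read_state()
P=lambda x,y,z=.065: ray("wrist",(229.5+(x+.5)/4.8,94.5+(y+.5)/4.8),z,s)
n=lambda v:np.linalg.norm(v)
L0,L1,R0,R1=P(304,108),P(338,530),P(418,98),P(446,522)
print(L0,L1,R0,R1,'len',n(L1-L0),n(R1-R0),'mouth',n(L0-R0),n(L1-R1))
c=(L0+L1+R0+R1)/4;print('centre in',c)
O=[P(252,112),P(290,530),P(470,97),P(495,520)];print('outer centre',sum(O)/4)
for a,b in((L0,L1),(R0,R1),(O[0],O[1]),(O[2],O[3])):d=(a-b)/n(a-b);print('dir',d.round(4),np.degrees(np.arctan2(d[1],d[0])))
# plate corners z~.015
Q=[P(52,72,.015),P(672,28,.015),P(690,532,.015),P(112,572,.015)];print('plate',sum(Q)/4,n(Q[0]-Q[1]),n(Q[2]-Q[1]),n(Q[3]-Q[2]),n(Q[0]-Q[3]))
d=Q[1]-Q[0];print(d/n(d));d=Q[2]-Q[3];print(d/n(d))
# gap at depth .015
print(P(372,110,.015),P(395,520,.015))
E
```

```text
[ 0.58018228 -0.21752963  0.065     ] [ 0.49419647 -0.19244114  0.065     ] [ 0.57383498 -0.24060183  0.065     ] [ 0.48763332 -0.21551009  0.065     ] len 0.08957115440827325 0.08977930057655906 mouth 0.02392936287933009 0.023984399693120696
centre in [ 0.53396176 -0.21652067  0.065     ]
outer centre [ 0.53391112 -0.21654726  0.065     ]
dir [ 0.96   -0.2801  0.    ] -16.265917600902952
dir [ 0.9602 -0.2795  0.    ] -16.229321360238472
dir [ 0.961  -0.2767  0.    ] -16.061689930392912
dir [ 0.9601 -0.2796  0.    ] -16.233451060287706
plate [ 0.5334631  -0.21623216  0.015     ] 0.14518023948376527 0.11914335258958089 0.14485649297493855 0.11958232755835177
[-0.28099382 -0.95970958  0.        ]
[-0.27809831 -0.96055262  0.        ]
[ 0.57743986 -0.23031715  0.015     ] [ 0.4841177  -0.20144372  0.015     ]
```

```bash
python3 -c "
from h import *
print(ray('scene',(195.5,175),.065))"
python3 -m inch '[[[0,-38,16,0,-1],[0,-76,33,0,-1],[0,-114,50,0,-1],[0,-152,66,0,-1],[0,-190,83,0,-1]]]';python3 -m inch '[[[0,-38,16,0,-1],[0,-76,33,0,-1],[0,-114,50,0,-1],[0,-152,66,0,-1],[0,-190,83,0,-1]]]';python3 -m inch '[[[0,-40,17,0,-1],[0,-40,17,0,-1],[0,-40,17,0,-1],[0,-40,17,0,-1],[0,-40,17,0,-1]]]'; python3 - <<'E'
from h import *
goal([.46,.25,.30],[.353,.936]); s,im=shot("wrist","g.png"); p=proj("wrist",[.505,.252,.13],s);print(p)
cv2.imwrite('pics/g2.png',cv2.resize(im[20:245,170:470,::-1],None,fx=2.6,fy=2.6,interpolation=cv2.INTER_CUBIC))
E
```

```text
[ 0.52558449 -0.22305774  0.065     ]
clock: 1.87
tool_pos: [0.4754, -0.0032, 0.2953]
eef_rot: [2.476, 1.57, -1.021]
contact_force: [-0.0, 0.4, 0.4]
opening: 1.0
clock: 2.28
tool_pos: [0.4637, 0.204, 0.2954]
eef_rot: [2.957, 1.57, -0.54]
contact_force: [1.8, 0.3, -0.2]
opening: 1.003
clock: 2.7
tool_pos: [0.4622, 0.2452, 0.2952]
eef_rot: [1.784, 1.57, -1.713]
contact_force: [0.5, 0.0, -0.4]
opening: 0.999
tool x,y,z: [-0. -0. -1.] [-0.347 -0.938  0.   ] [-0.938  0.347 -0.   ] pos [0.4622 0.2452 0.2952]
shift mm [-4.8 -3.7  3.7]
turn 0.33
[293.01499564 174.7217438 ]
```

View pics/g2.png

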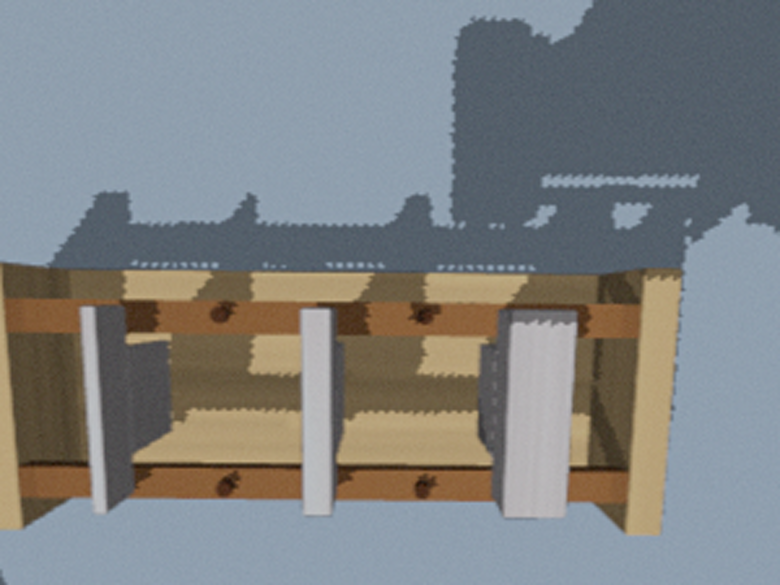

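The crop shows the thin blade at left (90,310)–(100,512), the medium one in the middle (303–333, 309–514) and the thick one at right (505–575). The middle blade's sizes need checking next.

```bash
python3 - <<'E'
from h import *
s=env.read_state();n=np.linalg.norm
P=lambda x,y,z=.13: ray("wrist",(169.5+(x+.5)/2.6,19.5+(y+.5)/2.6),z,s)
A,B,C,D=P(303,309),P(333,309),P(306,514),P(332,514)
c=(A+B+C+D)/4;print('c',c,'w',n(A-C),n(B-D),'t',n(A-B),n(C-D))
d=(A+B-C-D);d/=n(d);print('width dir',d,'thick dir',-d[1],d[0])
t=[P(81,307),P(95,307),P(94,511),P(107,510)];k=[P(511,310),P(577,310),P(503,516),P(566,516)]
print('thin',sum(t)/4,n(t[0]-t[1]),'thick',sum(k)/4,n(k[0]-k[1]))
v=sum(k)/4-sum(t)/4;print(n(v),v/n(v), 'mean',(sum(k)+sum(t))/8)
goal(np.r_[c[:2],.11-.019],[-d[1],d[0]],s)
goal(np.r_[.5339,-.2165,.3],[.28,.96],s)
E
```

```text
c [0.50183115 0.25407424 0.13      ] w 0.06869887974677011 0.06870868209056828 t 0.009849597898039776 0.00899047204014677
width dir [ 0.93319532 -0.35936958  0.        ] thick dir 0.35936957572258127 0.9331953214868642
thin [0.52900891 0.3244843  0.13      ] 0.0045943985796197155 thick [0.47542968 0.18453857 0.13      ] 0.021673603986304496
0.1498517253550416 [-0.3575483  -0.93389465  0.        ] mean [0.5022193  0.25451144 0.13      ]
tool x,y,z: [-0. -0. -1.] [-0.348 -0.938  0.   ] [-0.938  0.348 -0.   ] pos [0.4622 0.2453 0.2953]
shift mm [204.3 -22.1 -34.1]
turn 0.72
tool x,y,z: [-0. -0. -1.] [-0.348 -0.938  0.   ] [-0.938  0.348 -0.   ] pos [0.4622 0.2453 0.2953]
shift mm [  -4.6  408.1 -227.7]
turn -4.08
```

Middle blade: 9–10 mm thick, 69 mm wide, centre (0.502, 0.254), and 150 mm between the outer blades, so all sizes agree. Moving above it and half closing, then down.

```bash
python3 -m inch '[[[20,-22,-34,0.7,0],[60,-22,-34,0.7,0],[95,-22,-34,0.7,0],[110,-22,-34,0.7,0],[110,-22,-34,0.7,0]]]'; python3 - <<'E'
from h import *
goal([.5020,.2543,.091],[.359,.933])
E
```

```text
clock: 3.17
tool_pos: [0.5005, 0.2538, 0.1818]
eef_rot: [0.747, 1.565, -2.762]
contact_force: [0.2, 0.1, 0.1]
opening: 0.703
tool x,y,z: [-0.006 -0.002 -1.   ] [-0.359 -0.933  0.004] [-0.933  0.359  0.005] pos [0.5005 0.2538 0.1818]
shift mm [90.8 -1.4 -1.7]
turn 0.0
```

```bash
python3 -m inch '[[[0,-0.5,-1,0,0],[30,-0.5,-1,0,0],[60,-0.5,-1,0,0],[85,-0.5,-1,0,0],[90,-0.5,-1,0,0]]]'; python3 -m inch '[[[0,0,0,0,0],[0,0,0,0,0.5],[0,0,0,0,0.6],[0,0,0,0,0.7],[0,0,0,0,0.75]]]';python3 - <<'E'
from h import *
goal([.5020,.2543,.091],[.359,.933])
E
```

```text
clock: 3.58
tool_pos: [0.5023, 0.2552, 0.0938]
eef_rot: [0.777, 1.569, -2.731]
contact_force: [-1.1, -0.4, 0.9]
opening: 0.501
clock: 4.0
tool_pos: [0.503, 0.2562, 0.0965]
eef_rot: [-2.468, 1.569, 0.308]
contact_force: [0.5, -0.5, 0.1]
opening: 0.275
tool x,y,z: [ 0.002  0.001 -1.   ] [-0.357 -0.934 -0.001] [-0.934  0.357 -0.002] pos [0.503  0.2562 0.0965]
shift mm [5.5 2.1 0.3]
turn 0.14
```

```bash
python3 -m inch '[[[3,2,0,0,0.5],[5,2,0,0,0.6],[5,2,0,0,1],[5,2,0,0,1],[5,2,0,0,1]]]'; python3 -m inch '[[[0,0,0,0,1],[0,0,0,0,1],[0,0,0,0,1],[0,0,0,0,1],[0,0,0,0,1]]]';python3 - <<'E'
from h import *
goal([.5020,.2543,.091],[.359,.933])
E
```

```text
clock: 4.42
tool_pos: [0.5017, 0.2542, 0.0901]
eef_rot: [0.974, 1.571, -2.533]
contact_force: [-0.5, -0.2, -1.2]
opening: 0.105
clock: 4.83
tool_pos: [0.5017, 0.2541, 0.0902]
eef_rot: [1.299, 1.571, -2.207]
contact_force: [0.0, -0.6, -0.9]
opening: 0.103
tool x,y,z: [-0. -0. -1.] [-0.357 -0.934  0.   ] [-0.934  0.357  0.   ] pos [0.5017 0.2541 0.0902]
shift mm [-0.8 -0.3 -0.2]
turn 0.13
```

Opening 0.103 is 9.8 mm, so it is the right blade. Lifting.

```bash
python3 -m inch '[[[-10,0,0,0,1],[-35,0,0,0,1],[-70,0,0,0,1],[-105,0,0,0,1],[-135,0,0,0,1]]]'; python3 - <<'E'
from h import *
goal([.5339,-.2165,.225],[.28,.96])
E
```

```text
clock: 5.25
tool_pos: [0.5017, 0.2542, 0.2282]
eef_rot: [-2.479, 1.569, 0.297]
contact_force: [0.5, 0.6, -0.6]
opening: 0.104
tool x,y,z: [ 0.001  0.    -1.   ] [-0.357 -0.934 -0.001] [-0.934  0.357 -0.001] pos [0.5017 0.2542 0.2282]
shift mm [   3.1  428.2 -198. ]
turn -4.65
```

```bash
python3 -m inch '[[[0,30,-14,0,1],[0,65,-30,0,1],[0,100,-46,0,1],[0,135,-62,0,1],[0,170,-78,0,1]]]';python3 -m inch '[[[0,35,-16,-1,1],[0,70,-32,-2,1],[0,105,-48,-3,1],[0,140,-64,-4,1],[0,175,-81,-4.6,1]]]';python3 -m inch '[[[0,30,-12,0,1],[0,55,-25,0,1],[0,55,-25,0,1],[0,55,-25,0,1],[0,55,-25,0,1]]]'; python3 - <<'E'
from h import *
goal([.5339,-.2165,.225],[.28,.96])
s,im=shot("wrist","i.png")
E
```

```text
clock: 5.67
tool_pos: [0.5137, 0.0659, 0.2262]
eef_rot: [-2.865, 1.57, -0.088]
contact_force: [0.1, -0.6, -1.6]
opening: 0.109
clock: 6.08
tool_pos: [0.5268, -0.1267, 0.2262]
eef_rot: [3.014, 1.57, -0.411]
contact_force: [-0.2, 0.3, -0.7]
opening: 0.107
clock: 6.5
tool_pos: [0.5354, -0.1843, 0.2256]
eef_rot: [-0.711, 1.571, 2.146]
contact_force: [-0.2, 0.3, -1.6]
opening: 0.104
tool x,y,z: [-0.  0. -1.] [-0.281 -0.96  -0.   ] [-0.96   0.281  0.   ] pos [ 0.5354 -0.1843  0.2256]
shift mm [ 0.6 31.4 -7.6]
turn -0.07
```

```bash
python3 -m inch '[[[0,15,-7,0,1],[0,31,-7.5,0,1],[10,31,-7.5,0,1],[25,31,-7.5,0,1],[35,31,-7.5,0,1]]]';python3 -m inch '[[[0,0,0,0,1],[0,0,0,0,1],[0,0,0,0,1],[0,0,0,0,1],[0,0,0,0,1]]]'; python3 - <<'E'
from h import *
goal([.5339,-.2165,.225],[.28,.96])
s,im=shot("wrist","k.png"); s,b=shot("side","l.png"); s,c=shot("scene","m.png")
f=proj("scene",[.5339,-.2165,.065]);print(f,proj("side",[.5339,-.2165,.065]))
up=lambda i,x,y,w,h,k:cv2.resize(i[y:y+h,x:x+w,::-1],None,fx=k,fy=k,interpolation=cv2.INTER_CUBIC)
o=np.zeros((600,800,3),np.uint8)
o[:300,:400]=up(b,270,110,133,100,3.01)[:300,:400];o[:300,400:]=up(c,130,90,134,101,3)[:300,:400];o[300:,:400]=up(im,170,120,267,201,1.5)[:300,:400]
cv2.imwrite('pics/n.png',o)
E
```

```text
clock: 6.97
tool_pos: [0.5339, -0.216, 0.189]
eef_rot: [-0.18, 1.57, 2.677]
contact_force: [0.0, 0.0, -1.7]
opening: 0.101
clock: 7.38
tool_pos: [0.5345, -0.2165, 0.1908]
eef_rot: [2.86, 1.57, -0.566]
contact_force: [-0.6, 0.7, -1.0]
opening: 0.103
tool x,y,z: [ 0.001 -0.001 -1.   ] [-0.281 -0.96   0.   ] [-0.96   0.281 -0.001] pos [ 0.5345 -0.2165  0.1908]
shift mm [-34.2   0.2   0.5]
turn -0.03
[193.39892608 178.60087547] [331.90789548 170.51268361]
```

View pics/n.png

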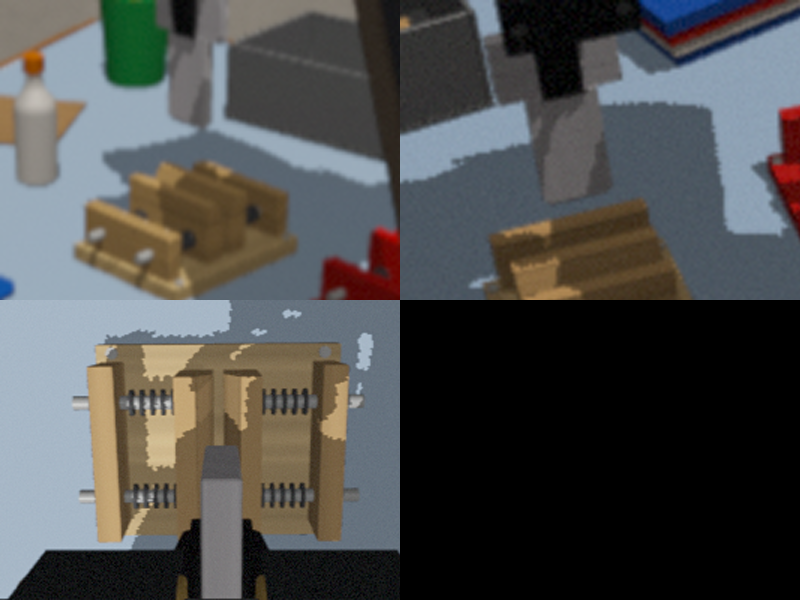

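Blade hangs upright above the wooden jig, foot over the mouth; yaw aligned. I'll measure the sideways offset of the gap from the wrist picture before going down.

```bash
python3 - <<'E'
from h import *
a=cv2.imread('pics/k.png')
cv2.imwrite('pics/p.png',cv2.resize(a[160:240,265:365],None,fx=7,fy=7,interpolation=cv2.INTER_CUBIC))
E
```

```text
(no output)
```

View pics/p.png

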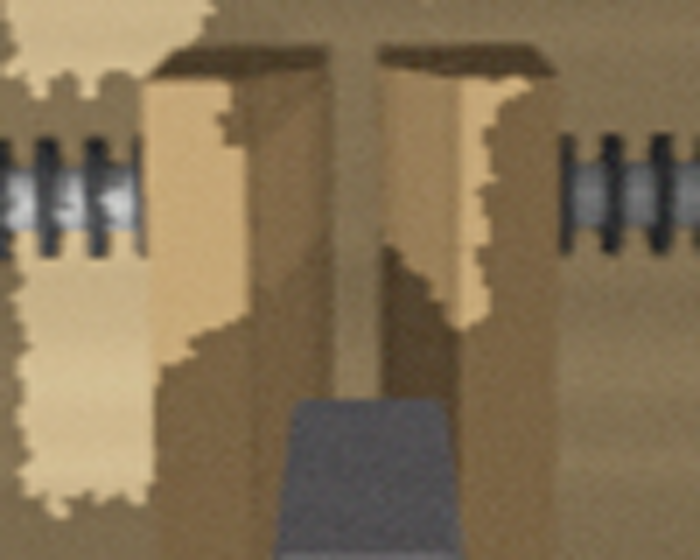

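Gap middle at column ≈315.5 (z 65 mm, −1.4 mm in tool y) and blade foot at column ≈317.9 (+0.4 mm), so I shift −1.5 mm in tool y and then descend to just above the mouth.

```bash
python3 -m inch '[[[0,-1.5,0,0,1],[10,-1.5,0,0,1],[22,-1.5,0,0,1],[34,-1.5,0,0,1],[40,-1.5,0,0,1]]]';python3 -m inch '[[[5,0,0,0,1],[9,0,0,0,1],[13,0,0,0,1],[16,0,0,0,1],[19,0,0,0,1]]]'
```

```text
clock: 7.95
tool_pos: [0.5341, -0.2148, 0.1483]
eef_rot: [-0.171, 1.569, 2.686]
contact_force: [-0.3, -0.8, -1.7]
opening: 0.1
clock: 8.37
tool_pos: [0.5348, -0.2152, 0.1312]
eef_rot: [2.849, 1.57, -0.578]
contact_force: [0.0, 1.2, -0.9]
opening: 0.101
```

```bash
python3 -c "
from h import *
for i in range(1):
  s=env.read_state();print(s['contact_force'].round(2),s['wrist_torque'].round(3),s['tool_pos'].round(4),s['opening'])"
```

```text
[ 0.    1.16 -0.88] [ 0.038  0.021 -0.031] [ 0.5348 -0.2152  0.1312] 0.10086163109293056
```

```bash
python3 -m inch '[[[2,0,0,0,1],[4,0,0,0,1],[6,0,0,0,1],[8,0,0,0,1],[10,0,0,0,1]]]';python3 -m inch '[[[1,0,0,0,1],[2,0,0,0,1],[3,0,0,0,1],[4,0,0,0,1],[5,0,0,0,1]]]'
```

```text
clock: 8.78
tool_pos: [0.5348, -0.2151, 0.1213]
eef_rot: [3.019, 1.57, -0.408]
contact_force: [0.1, 0.7, 4.9]
opening: 0.101
clock: 9.2
tool_pos: [0.5348, -0.2151, 0.1163]
eef_rot: [2.938, 1.57, -0.488]
contact_force: [1.4, 1.3, 0.6]
opening: 0.103
```

```bash
python3 -m inch '[[[1.5,0,0,0,1],[3,0,0,0,1],[4.5,0,0,0,1],[6,0,0,0,1],[7.5,0,0,0,1]]]';python3 -m inch '[[[1.5,0,0,0,1],[3,0,0,0,1],[4.5,0,0,0,1],[6,0,0,0,1],[7.5,0,0,0,1]]]'
```

```text
clock: 9.62
tool_pos: [0.5346, -0.2151, 0.1085]
eef_rot: [0.038, 1.57, 2.895]
contact_force: [0.5, 0.8, 1.2]
opening: 0.103
clock: 10.03
tool_pos: [0.5346, -0.2151, 0.1011]
eef_rot: [2.231, 1.571, -1.195]
contact_force: [0.6, 1.8, 2.3]
opening: 0.104
```

```bash
python3 -m inch '[[[1,0,0,0,1],[2,0,0,0,1],[3,0,0,0,1],[4,0,0,0,1],[5,0,0,0,1]]]';python3 -m inch '[[[0.5,0,0,0,1],[1,0,0,0,1],[1.5,0,0,0,1],[2,0,0,0,1],[2.5,0,0,0,1]]]'
```

```text
clock: 10.45
tool_pos: [0.5347, -0.2151, 0.0961]
eef_rot: [2.643, 1.571, -0.784]
contact_force: [1.0, 1.8, 2.2]
opening: 0.105
clock: 10.87
tool_pos: [0.5347, -0.2151, 0.0937]
eef_rot: [2.395, 1.571, -1.031]
contact_force: [0.7, 1.4, 1.8]
opening: 0.104
```

```bash
python3 - <<'E'
from h import *
s,b=shot("side","q.png");s,c=shot("scene","r.png");s,im=shot("wrist","s.png")
up=lambda i,x,y,w,h,k:cv2.resize(i[y:y+h,x:x+w,::-1],None,fx=k,fy=k,interpolation=cv2.INTER_CUBIC)
o=np.zeros((600,800,3),np.uint8)
o[:300,:400]=up(b,290,130,80,60,5);o[:300,400:]=up(c,150,110,100,75,4);o[300:,:400]=up(im,250,120,134,101,3)[:300,:400]
cv2.imwrite('pics/t.png',o)
E
```

```text
(no output)
```

View pics/t.png

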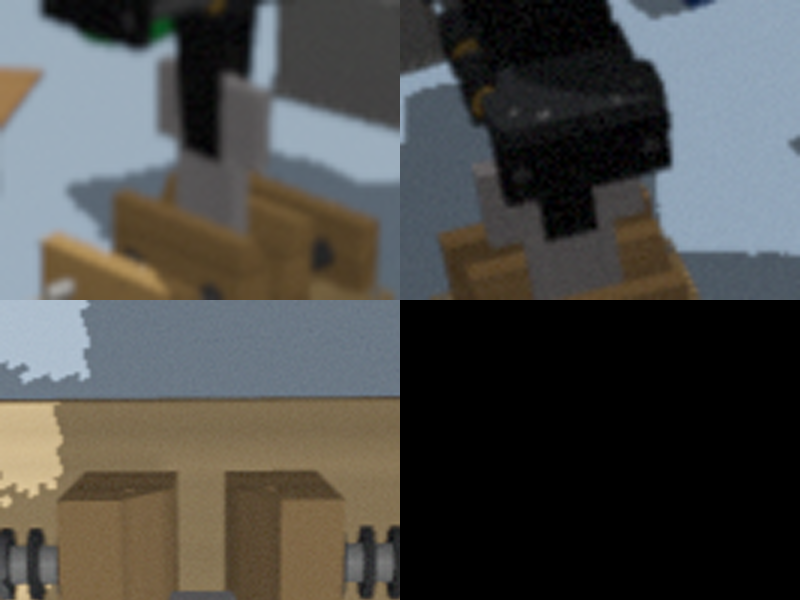

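The blade is between the opened jaws, upright, with drag about 3 N. Going on in small steps until the foot touches.

```bash
python3 -m inch '[[[0.4,0,0,0,1],[0.8,0,0,0,1],[1.2,0,0,0,1],[1.6,0,0,0,1],[2,0,0,0,1]]]';python3 -m inch '[[[0.2,0,0,0,1],[0.4,0,0,0,1],[0.6,0,0,0,1],[0.8,0,0,0,1],[1,0,0,0,1]]]'
```

```text
clock: 11.43
tool_pos: [0.5346, -0.2151, 0.0917]
eef_rot: [2.605, 1.571, -0.821]
contact_force: [1.9, 2.0, 1.8]
opening: 0.106
clock: 11.85
tool_pos: [0.5347, -0.2151, 0.0907]
eef_rot: [2.279, 1.571, -1.147]
contact_force: [0.8, 2.5, 2.1]
opening: 0.105
```

```bash
python3 -m inch '[[[0.2,0,0,0,1],[0.4,0,0,0,1],[0.6,0,0,0,1],[0.8,0,0,0,1],[0.8,0,0,0,1]]]'
```

```text
clock: 12.27
tool_pos: [0.5347, -0.2151, 0.09]
eef_rot: [2.34, 1.571, -1.086]
contact_force: [0.2, 2.8, 2.8]
opening: 0.104
```

```bash
python3 -m inch '[[[0.2,0,0,0,1],[0.4,0,0,0,1],[0.6,0,0,0,1],[0.6,0,0,0,1],[0.6,0,0,0,1]]]'
```

```text
clock: 12.68
tool_pos: [0.5347, -0.2151, 0.0899]
eef_rot: [2.76, 1.57, -0.666]
contact_force: [-1.3, 3.4, 10.0]
opening: 0.105
```

```bash
python3 -m inch '[[[0.2,0,0,0,1],[0.4,0,0,0,1],[0.4,0,0,0,1],[0.4,0,0,0,1],[0.4,0,0,0,1]]]'
```

```text
clock: 13.1
tool_pos: [0.5347, -0.2151, 0.0898]
eef_rot: [2.818, 1.57, -0.608]
contact_force: [-1.8, 4.9, 12.7]
opening: 0.104
```

Force rose to 12.7 N at TCP z 0.0898, the height expected for the foot on the base. Releasing and withdrawing.

```bash
python3 -m inch '[[[0,0,0,0,0],[0,0,0,0,0],[0,0,0,0,0],[0,0,0,0,0],[0,0,0,0,0]]]';python3 -m inch '[[[-5,0,0,0,0],[-20,0,0,0,0],[-50,0,0,0,0],[-85,0,0,0,0],[-120,0,0,0,0]]]';python3 -m inch '[[[0,-30,20,0,0],[0,-65,40,0,0],[0,-100,60,0,0],[0,-135,75,0,0],[0,-135,75,0,0]]]'
python3 - <<'E'
from h import *
s,b=shot("side","u.png");s,c=shot("scene","v.png");s,im=shot("wrist","w.png")
up=lambda i,x,y,w,h,k:cv2.resize(i[y:y+h,x:x+w,::-1],None,fx=k,fy=k,interpolation=cv2.INTER_CUBIC)
o=np.zeros((600,800,3),np.uint8)
o[:300,:400]=up(b,290,130,80,60,5);o[:300,400:]=up(c,150,110,100,75,4);o[300:,:400]=cv2.resize(im[:,:,::-1],(400,300));o[300:,400:]=cv2.resize(c[:,:,::-1],(400,300))
cv2.imwrite('pics/x.png',o)
d=lambda n,z:(proj(n,[.5339,-.2165,z]))
print(d("side",.13),d("side",.015),d("scene",.13))
E
```

```text
clock: 13.52
tool_pos: [0.5346, -0.2152, 0.0887]
eef_rot: [0.508, 1.571, -2.919]
contact_force: [0.1, -0.1, 0.4]
opening: 0.399
clock: 13.93
tool_pos: [0.5343, -0.2149, 0.2103]
eef_rot: [-0.086, 1.57, 2.771]
contact_force: [-0.0, -0.2, -0.3]
opening: 0.502
clock: 14.35
tool_pos: [0.499, -0.0597, 0.2096]
eef_rot: [-0.935, 1.57, 1.926]
contact_force: [0.7, -0.8, 0.1]
opening: 0.499
[332.3939793  145.42451972] [331.54975656 188.99724874] [188.19827336 149.60385611]
```

View pics/x.png

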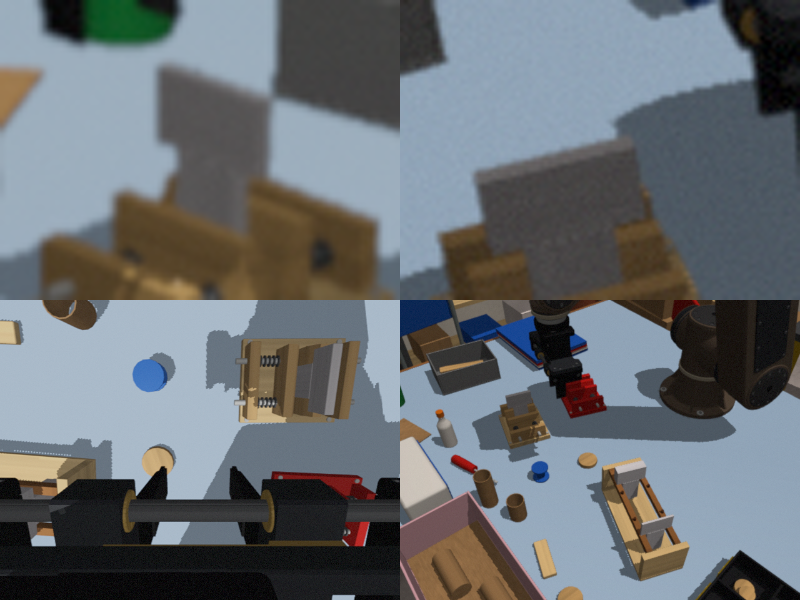

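The last pictures show the blade standing in the jig. Its head-top middle is at (188.2,150.4) in scene, against (188.2,149.6) predicted for an upright, seated blade. In side it is at (333,146.6), against (332.4,145.4). The arm is clear, so I hand in.

```bash
python3 -c "
from h import *
print(env.close_job())"
```

```text
the job is handed in; nothing more can be done
None
```

The 10 mm blade is standing upright in the middle of the wooden jig's gap. It is gripped by the jaws, with its foot on the base, and the job was handed in at about 14.5 s with the arm clear.

- **Right blade:** it was the middle one in the rack. It measured 9–10 mm in the picture, and 9.8 mm by the gripper opening.
- **Insertion:** the wrist read 1–5 N on the way down, without subtracting its offset of about −1 N. So the drag may have been at or slightly below the low end of the expected 3–7 N. The force rose to 12.7 N at the height where the foot should meet the base, and I stopped there.
- **After release:** the head top is within about 1 pixel of where an upright, seated blade should be, in both the scene and side views.
- **Disagreements:** just before insertion the wrist view put the gap 1.5–2 mm to one side of the blade, so I moved the blade 1.5 mm across. My early rough estimates of the jig's position from the scene and side pictures were off by 10–45 mm. I used the wrist measurement instead, because its jaw and mouth sizes matched those given.
- **Not checked:** the jaw travel was not measured; the pictures only show the gap widened around the blade.

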